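# Close and latch the insulated pan carrier

## Robot

A 6-joint arm with a two-finger parallel gripper is mounted at the origin on a cart in front of the work surface, level with it; the furniture and walls round the work are solid. World frame = base frame: x ahead of the robot, y to its left, z up, the work surface at z = 0. Lengths are in m, angles in rad, forces in N, time in s.
With the tool pointing down it reaches from about 0.275 to 0.875 m from the base axis. Payload 12.5 kg.
Tool frame: the origin (TCP) lies at the very end of the fingers, on their centre line; the grasp point (between the pads) lies 19 mm behind it; z points along the fingers, y is the line along which they close (so a half turn about z gives the same grasp; the last joint's range is limited). The gripper opens to 85 mm and grips with 20 to 120 N. Pads are 22 mm wide; open, the fingers measure 114 mm over their backs; the gripper's body (76 mm by 85 mm) begins 54 mm behind the grasp point. The pads swing forward as they close: fully open they stand 13 mm farther back than shut.
Start: joints at [-1.297, 0.351, 1.652, -0, 1.139, -0.085], TCP at [0.193, -0.515, 0.231] pointing down, gripper open.
Joint ranges: [-2.75, 2.75], [-0.79, 2.1], [0.01, 2.65], [-1.57, 4.71], [0.07, 3.14], [-2.87, 2.87]. Speed limits (rad/s): [2.22, 2.22, 2.79, 3.14, 3.14, 3.14].

## Interface

Orientations are given as a 3x3 rotation matrix whose columns are the frame's x, y, z axes.
In Python, from bench import manip gives the robot as it stands. Calls block until the motion is done:
- manip.move_ptp(position, orientation): joint-space move of the TCP to a pose.
- manip.move_l(position, attitude=None, max_speed=0.15): straight line of the TCP; attitude=None keeps the orientation; max_speed is the mean speed in m/s.
- manip.move_j(angles): joint-space move.
- manip.set_gripper(opening, effort=None): opening from 0.0 (shut) to 1.0 (fully open); effort is the grip in N (None keeps the last); returns when the fingers have stopped.
- manip.dwell(seconds).
- manip.inverse_kinematics(position, orientation): joint angles nearest the present ones, or None.
- manip.grab_frame(name): name is "scene" or "top" or "wrist"; returns (picture, depth): 420x560x3 uint8, red, green, blue; 420x560 float32, m along the optical axis (not along the pixel's ray), 0 where there is no reading.
- manip.get_calibration(name): a dict with "camera_matrix" (3x3 intrinsics, pixels), "R" (3x3) and "t" (3): a world point X has camera coordinates R X + t. Camera axes: x right, y down, z forward; pixel columns grow to the right and rows downward; lengths in m; the calibration is good to about 2 mm. A picture is of the moment at which its call begins: read the wrist's pose just before it. get_calibration takes no time and is no camera call; for the wrist camera it gives the pose at the moment of the call.
A pose or a line that the arm cannot do raises manip.Unreachable and nothing moves.
- manip.sign_off(): hands the job in; it is judged then, once.
Trained networks look in the newest picture that a camera, given by its name, has taken for a name from the list of things; names that differ only in an ending like _2 or _b are one class to them, and where a whole thing is asked for, a point or a joint stands for the part that bears it (a point fixed in the world has none). Each returns a list of dicts, best first, with "confidence" (0 to 1); they miss things now and then, are a little off and sometimes report something else, mostly with a low value. They report only what shows in the picture. A call takes as long as a camera call.
- manip.look_for(camera, name): "at" ([x, y, z] in m, in world coordinates, good to about 4 mm: the middle of the surface that is visible of it).
Readings, each from a call of its own:
- manip.current_time(): time.
- manip.current_qpos(): joint angles.
- manip.current_joint_vel(): joint speeds.
- manip.current_joint_torque(): joint torques, N m.
- manip.current_ee_pos(): TCP position.
- manip.current_tcp_rot(): TCP orientation.
- manip.current_force(): force on the tool from outside, world axes, zero at the start.
- manip.current_ft_torque(): the same for the moment, N m.
- manip.current_grip_width(): opening from 0.0 (shut) to 1.0 (fully open).
- manip.current_grip_force(): force on a finger pad.
Only numpy, scipy, OpenCV 4.12 (cv2) and the standard library are available. Lean on these libraries where they do the work, as an engineer would, in place of code of your own. Each camera call takes 0.05 s, during which the arm holds its last target. There are 200 camera calls.

## Task

The pan is packed for transport: shut the lid of the steel carrier, hook the wire loop of its front latch over the keeper on the lid, and press the latch lever down until it snaps flat and pulls the lid tight onto its seal. Do not shove the carrier out of its place or disturb the things around it.

Things in the scene. Friction and masses are not known exactly. Their poses are not given: they have to be found in the camera images.
- carrier: Stainless insulated box with a pan in it, about 6 kg, loose on the wooden stove cover (top z = 42 mm). Origin: centre of its underside; +x towards its hinged back, z up. Body 200 (x) x 214 (y), rim at z 140; closed lid from 143 to 169, black lid handle up to 198, side handles to y +-127. Latch in the middle of its front face (x -100), facing the robot.
- lid (a joint): Lid hinge on the box's rear edge (axis at x +105, z 143, along y). Stiff: the lid stays where left; a few N at its front edge moves it. 0: lying on the rubber seal, not yet squeezed; grows as the lid opens upward.
- seal (a joint): How far the shut lid is squeezed down onto its springy seal, about the same hinge axis (rad; 0.005 is 1 mm at the lid's front). 0: not squeezed; gives about 10 N per mm at the front, springs back when let go. The shut latch keeps it near 0.013.
- lever (a joint): Latch lever on the box's front, turning about the pivot's y axis. 0: shut, pointing down, flat to the front; grows as the handle swings out and up (tip level with pivot at 1.26; stop 2.3). Stays where left. It must be near 1.8 for the loop to pass over the lip; hooked, it draws tight below about 1.0 (a few N at the tip, most near 0.6), snaps past dead centre at 0.25 and stays at 0.
- loop (a joint): Steel wire loop (U, wire 5 mm, 53 wide outside, 43 inside, 75 from pin to bar axis) turning stiffly on a pin carried by the lever, legs either side of it. Pin 20 mm from the pivot: at lever 0 it is 20 below and 3 behind it, and swings with the lever. The loop leans out (to box -x) from upright by (loop - lever) rad; range -0.4 to 2.75. Stays where left.
- lid_edge (a point): Point on the lid's top face, on its midline, 20 mm behind the lid's front face, 185 mm from the hinge axis (and 26 above it with the lid shut).
- keeper (a point): Where the loop's bar axis lies when hooked, in the steel keeper on the lid's front: a trough 30 mm wide in y, open above, 16 from front to back, floor 2.5 below this point, its front lip 2.5 ahead (3 thick, rising 6.5 above this point). Axes as the lid's (x back, z up when shut). Lid shut: 22 ahead of the box's front, z 155.
- loop_bar (a point): Middle of the axis of the loop's crossbar (5 mm wire, along box y). To hook it, the bar goes over the keeper's lip and down to its floor. When hooked it is less than 5 mm from the keeper point in height and between 4 ahead and 12 behind it.
- lever_tip (a point): Axis of the rolled end (6 mm, 30 wide) of the lever's handle, 72 mm from the pivot; lever shut: 22 ahead of and 68 below the pivot. The last part of the handle curls outward there; the rest is a 3 mm plate 30 wide, 8 mm out from the pivot when shut.
- lever_pivot (a point): Lever's pivot, on the carrier at x -126, y 0, z 95 mm (26 ahead of the front face). Its axis is the carrier's y.
- marker: marker pen, 135 mm long, 17 thick, lying beside the label tape; to be left alone.
- timer: wind-up timer, 66 mm across, 52 high, on the left; to be left alone.
- spread_tub: closed green tub, 96x137x53 mm, left of the carrier; to be left alone.
- whisk: whisk, 311 mm long, lying on the left near the robot; to be left alone.

How it is judged:
By the outcome, as a careful person would: the job done as asked, in the order asked, and still so for the second after the job is handed in, with the robot touching nothing.
It also fails if it takes over 67 s, if anything falls off the work surface, if the arm or the gripper's body presses on something with over 40 N, if the wrist force passes 120 N, or if a joint passes its speed limit or range.

## Working session

There is one attempt and no reset: what is moved stays moved. The work goes in short steps, each a Python script; the robot and the scene stay as the last script left them, time stands still between calls to the robot, and variables do not carry over. Pictures are saved under pics/ and viewed, at most 10 in all, crops included, and the job is handed in when it is done.

```bash
ls; mkdir -p pics; python3 - <<'E'
from bench import manip
import cv2,numpy as np
ims=[]
for c in ["scene","top"]:
    p,d=manip.grab_frame(c); cv2.imwrite(f"pics/{c}0.png",p[:,:,::-1]); np.savez(f"pics/{c}0.npz",d=d,**manip.get_calibration(c))
    K=manip.get_calibration(c); print(c,np.round(-K["R"].T@K["t"],3),np.round(K["R"][2],2))
    for n in ["carrier","lid","lid_edge","keeper","loop_bar","lever_tip","lever_pivot","marker","timer","spread_tub","whisk"]:
        r=manip.look_for(c,n); print(n,[(np.round(x["at"],3).tolist(),round(x["confidence"],2)) for x in r[:2]])
print(manip.current_time(),manip.current_tcp_rot().round(2).tolist() if hasattr(manip.current_tcp_rot(),'round') else manip.current_tcp_rot())
E
```

```text
pics
scene [0.192 0.762 0.878] [ 0.34 -0.68 -0.65]
carrier [([0.659, -0.009, 0.156], 0.91)]
lid [([0.671, -0.002, 0.297], 0.67), ([0.659, -0.012, 0.154], 0.22)]
lid_edge [([0.671, -0.001, 0.304], 0.95), ([0.526, -0.016, 0.147], 0.24)]
keeper [([0.667, 0.001, 0.304], 0.94)]
loop_bar [([0.506, 0.0, 0.179], 0.56)]
lever_tip [([0.528, -0.017, 0.142], 0.74)]
lever_pivot [([0.657, -0.01, 0.153], 0.9)]
marker [([0.388, -0.202, 0.057], 0.57)]
timer [([0.447, 0.242, 0.072], 0.58)]
spread_tub [([0.585, 0.276, 0.094], 0.83)]
whisk [([0.353, 0.16, 0.067], 0.6)]
top [0.425 0.007 1.304] [ 0.12  0.02 -0.99]
carrier [([0.656, -0.04, 0.252], 0.73)]
lid [([0.694, -0.052, 0.288], 0.97)]
lid_edge [([0.694, -0.05, 0.288], 0.77)]
keeper [([0.69, -0.053, 0.284], 0.67)]
loop_bar []
lever_tip [([0.526, -0.021, 0.145], 0.63)]
lever_pivot [([0.658, -0.043, 0.254], 0.55)]
marker [([0.388, -0.215, 0.054], 0.65)]
timer [([0.46, 0.225, 0.082], 0.95), ([0.592, 0.265, 0.092], 0.41)]
spread_tub [([0.59, 0.265, 0.091], 0.69), ([0.457, 0.226, 0.083], 0.55)]
whisk [([0.367, 0.134, 0.066], 0.97), ([0.529, -0.02, 0.146], 0.36)]
1.2 [[0.94, 0.35, 0.0], [0.35, -0.94, -0.0], [0.0, 0.0, -1.0]]
```

View pics/scene0.png

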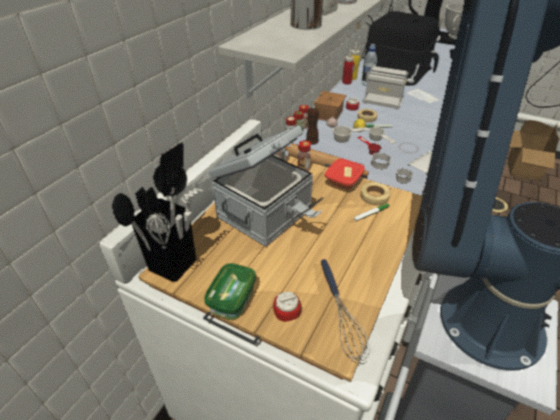

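View pics/top0.png

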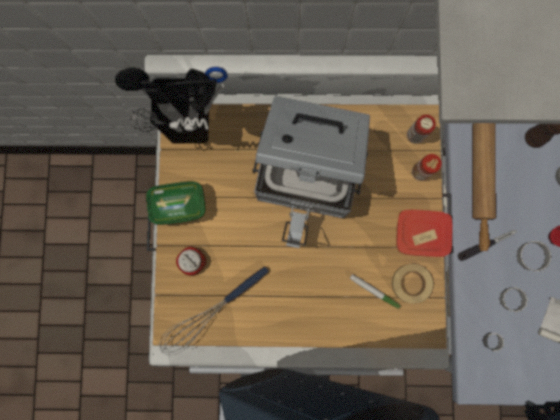

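The carrier is near (0.65, -0.04) and slightly yawed, with the lid about 0.55 rad open. The latch sticks out in front (top view, about (297,225)). Next I'll take a close wrist view and fit the box pose from depth.

```bash
cat > h.py <<'E'
from bench import manip
import numpy as np, cv2
from scipy.spatial.transform import Rotation as Ro
def ori(tilt,yaw=0.0):
    s,c=np.sin(tilt),np.cos(tilt)
    return Ro.from_euler('z',yaw).as_matrix()@np.array([[c,0,s],[0,-1,0],[s,0,-c]])
def cloud(d,K,R,t):
    v,u=np.nonzero(d>0); z=d[v,u]
    X=np.linalg.inv(K)@np.vstack([u*z,v*z,z])
    return (R.T@(X-np.reshape(t,(3,1)))).T,u,v
def shot(name,cam="wrist"):
    k=manip.get_calibration(cam); p,d=manip.grab_frame(cam)
    cv2.imwrite(f"pics/{name}.png",p[:,:,::-1]); np.savez(f"pics/{name}.npz",d=d,**k)
    return p,d,k
def load(name):
    f=np.load(f"pics/{name}.npz"); return cloud(f["d"],f["camera_matrix"],f["R"],f["t"])
E
python3 - <<'E'
from h import *
k=manip.get_calibration("wrist"); c=-k["R"].T@k["t"]; T=np.array(manip.current_tcp_rot()); print("cam in tool",np.round(T.T@(c-manip.current_ee_pos()),3), "axis",np.round(T.T@k["R"][2],2))
manip.move_ptp([0.36,-0.10,0.36],ori(0.65)); shot("w1")
for n in ["loop_bar","lever_tip","keeper","lid_edge"]:
    print(n,[(np.round(x["at"],3).tolist(),round(x["confidence"],2)) for x in manip.look_for("wrist",n)[:2]])
print(manip.current_time())
for nm in ["top0","scene0","w1"]:
    X,u,v=load(nm)
    m=(abs(X[:,0]-.65)<.16)&(abs(X[:,1]+.04)<.14)&(X[:,2]>.172)&(X[:,2]<.19)
    print(nm,m.sum(),cv2.minAreaRect(X[m,:2].astype(np.float32)))
E
```

```text
cam in tool [ 0.067  0.002 -0.142] axis [-0.27 -0.    0.96]
loop_bar [([0.452, 0.219, 0.074], 0.75)]
lever_tip [([0.529, -0.02, 0.145], 0.7)]
keeper [([0.524, -0.02, 0.145], 0.65), ([0.614, -0.122, 0.29], 0.53)]
lid_edge []
3.1333
top0 1186 ((0.5724279880523682, -0.029669977724552155), (0.21433565020561218, 0.15989278256893158), 78.59371185302734)
scene0 1081 ((0.6355693936347961, -0.04129709303379059), (0.21693755686283112, 0.29404154419898987), 78.73981475830078)
w1 7069 ((0.6355344653129578, -0.044560521841049194), (0.21559050679206848, 0.2901241183280945), 78.56428527832031)
```

View pics/w1.png

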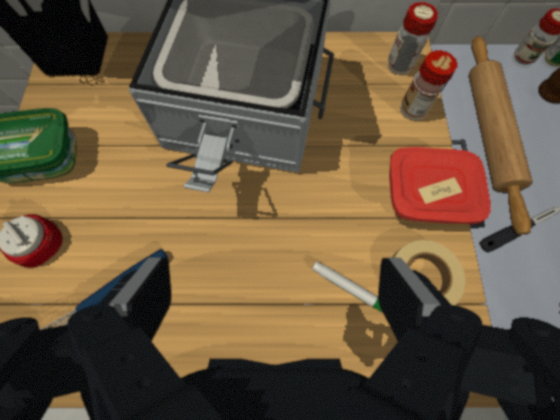

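The rim fit gives a yaw of about -11.4°. In the wrist picture the lever sticks out at (210,160), with the wire loop lying low beside it. I'll look closer and fit the box front.

```bash
cat >> h.py <<'E'
E
python3 - <<'E'
from h import *
yaw=np.deg2rad(-11.4)
manip.move_ptp([0.435,0.0,0.195],ori(0.95,yaw)); p,d,k=shot("w2")
cv2.imwrite("pics/w2b.png",cv2.resize(p[:,:,::-1],(800,600),interpolation=cv2.INTER_CUBIC))
Rz=Ro.from_euler('z',-yaw).as_matrix()
for nm in ["w1","w2","scene0","top0"]:
    X,u,v=load(nm); B=(X-[0.65,-.04,.042])@Rz.T
    f=(abs(B[:,1])<.1)&(abs(B[:,1])>.035)&(B[:,2]>.03)&(B[:,2]<.12)&(abs(B[:,0]+.1)<.04)
    r=(B[:,2]>.128)&(B[:,2]<.146)&(B[:,0]>-.12)&(B[:,0]<.03)&(abs(B[:,1])<.14)
    out=[nm,f.sum()]
    if f.sum()>50: 
        out+=[np.round(np.percentile(B[f,0],[10,50,90]),4), np.polyfit(B[f,1],B[f,0],1)]
    if r.sum()>50: out+=["rim y",np.round(np.percentile(B[r,1],[.5,99.5]),4),"rimxmin",np.round(np.percentile(B[r&(abs(B[:,1])>.04),0],1),4),"z",np.median(B[r,2])]
    print(*out)
    l=(abs(B[:,1])<.05)&(B[:,0]<-.106)&(B[:,0]>-.25)&(B[:,2]>.02)
    if nm!="top0": print(" latch",l.sum(),np.round(B[l].min(0),3),np.round(B[l].max(0),3))
print(manip.current_time())
E
```

```text
w1 3332 [-0.0655 -0.0647 -0.0641] [ 0.00056639 -0.06477239] rim y [-0.1137  0.0979] rimxmin -0.0655 z 0.1353594628604149
 latch 1384 [-0.164 -0.034  0.089] [-0.106  0.02   0.153]
w2 10509 [-0.0655 -0.0647 -0.0639] [ 0.00041355 -0.06471228] rim y [-0.1116  0.0981] rimxmin -0.066 z 0.13706389697634566
 latch 7207 [-0.25  -0.05   0.088] [-0.106  0.05   0.19 ]
scene0 572 [-0.0685 -0.0671 -0.0656] [ 0.00225002 -0.06711679] rim y [-0.1102  0.1033] rimxmin -0.0686 z 0.13458871840402867
 latch 230 [-0.167 -0.029  0.085] [-0.106  0.024  0.152]
top0 289 [-0.0654 -0.0643 -0.0639] [ 0.00105763 -0.06447898] rim y [-0.1119  0.101 ] rimxmin -0.0649 z 0.13515635872962
5.7167
```

View pics/w2b.png

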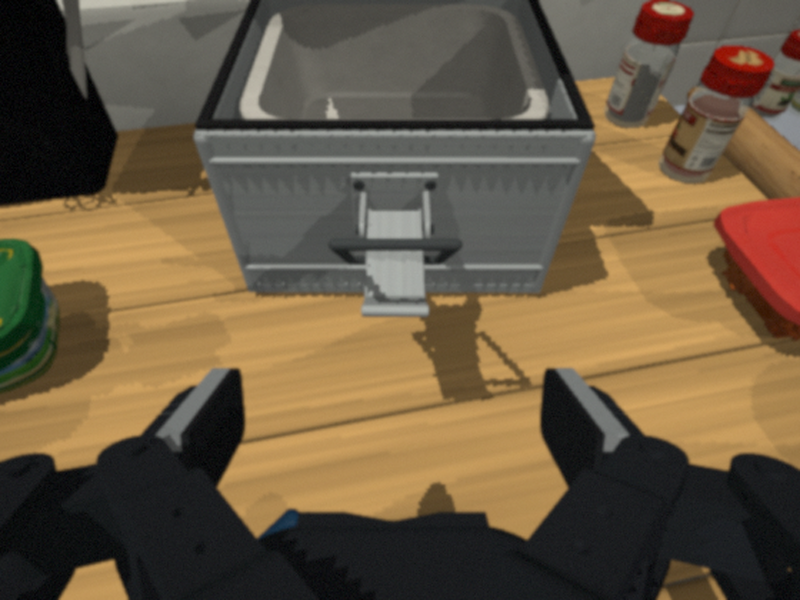

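The bar of the loop is at (395,248) and the lever's rolled end at (395,310) in this enlarged picture, so the loop leans out towards the camera. Next I'll get the bar, lever tip and lid plane in the box frame.

```bash
cat >> h.py <<'E'
YAW=np.deg2rad(-11.4); RB=Ro.from_euler('z',YAW).as_matrix(); O=np.array([.6833,-.0531,.042])
def W(p): return O+RB@np.asarray(p,float)
def Bx(X): return (np.asarray(X)-O)@RB
def tip(L): return np.array([-.126-.072*np.sin(L+.313),0,.095-.072*np.cos(L+.313)])
def pin(L): return np.array([-.126-.0202*np.sin(L-.149),0,.095-.0202*np.cos(L-.149)])
E
python3 - <<'E'
from h import *
X,u,v=load("w2"); B=Bx(X)
for n,(r0,r1,c0,c1) in dict(bar=(169,179,228,325),tip=(212,222,250,302)).items():
    m=(v>=r0)&(v<r1)&(u>=c0)&(u<c1)&(B[:,0]<-.125)&(B[:,2]>.05)
    b=B[m]; 
    if n=="bar": b=b[abs(b[:,1])>0.0165]
    print(n,len(b),np.round(np.percentile(b,[2,50,98],axis=0),4).tolist())
m=(abs(B[:,1])<.014)&(B[:,0]<-.122)&(B[:,0]>-.25)&(B[:,2]>.03)&(v>140)&(v<222)
for r in range(142,222,6):
    q=m&(v==r); 
    if q.sum(): print(r,np.round(np.median(B[q],0),4))
X,u,v=load("top0"); B=Bx(X)
m=(abs(B[:,1])<.09)&(B[:,2]>.17)&(B[:,0]<.12)&(B[:,0]>-.1)&(B[:,2]<.35)
b=B[m]; q=np.polyfit(b[:,0],b[:,2],1); b=b[abs(b[:,2]-np.polyval(q,b[:,0]))<.01]; q=np.polyfit(b[:,0],b[:,2],1)
print("lid",len(b),q,np.arctan(q[0]),np.round(np.percentile(b,[1,99],axis=0),3))
E
```

```text
bar 298 [[-0.1945, -0.0258, 0.1189], [-0.1927, -0.0168, 0.1495], [-0.1684, 0.0252, 0.1515]]
tip 464 [[-0.1988, -0.0143, 0.1071], [-0.197, -0.0002, 0.1129], [-0.1883, 0.0139, 0.1147]]
148 [-0.1224  0.0023  0.1042]
154 [-0.1281 -0.      0.1031]
160 [-0.1342 -0.      0.1025]
166 [-0.1404 -0.      0.1022]
172 [-1.932e-01 -1.000e-04  1.501e-01]
178 [-0.1522  0.      0.1015]
184 [-0.1577  0.      0.1009]
190 [-0.1631  0.      0.1004]
196 [-0.1685 -0.0003  0.1   ]
202 [-1.736e-01  1.000e-04  9.950e-02]
208 [-1.802e-01  1.000e-04  1.011e-01]
214 [-1.950e-01  1.000e-04  1.137e-01]
220 [-1.983e-01  1.000e-04  1.116e-01]
lid 5368 [-0.66227049  0.25097272] -0.5849529149028987 [[-0.063 -0.088  0.176]
 [ 0.107  0.088  0.287]]
```

```bash
cat >> h.py <<'E'
def edge(th): return np.array([.105-.185*np.cos(th)+.026*np.sin(th),0,.143+.185*np.sin(th)+.026*np.cos(th)])
def F(): return np.round(RB.T@np.asarray(manip.current_force()),1)
E
python3 - <<'E'
from h import *
print("F0",F())
manip.set_gripper(0.0)
e=W(edge(.6)); R0=ori(0,YAW)
manip.move_ptp([0.46,-0.01,.42],R0)
manip.move_ptp(e+[0,0,.05],R0)
print("above",F(),manip.current_time())
for th in [.6,.5,.4,.3,.2,.12,.06,.02]:
    manip.move_l(W(edge(th)),max_speed=.12); print(th,F())
z=0
while z<.006:
    f=F()
    if f[2]>9: break
    z+=.001; manip.move_l(W(edge(0))-[0,0,z-.003],max_speed=.05); 
    print(z,F())
manip.move_l(W(edge(0))+[0,0,.12],max_speed=.25)
print(manip.current_time())
E
```

```text
F0 [-0.4 -0.4  0.6]
above [-0.5 -0.8  0.9] 10.25
0.6 [-0.  -1.   0.2]
0.5 [0.7 0.1 0.8]
0.4 [ 0.3 -0.1  0.7]
0.3 [0.  0.1 0.4]
0.2 [ 0.  -1.3  0.4]
0.12 [0.  0.2 0.2]
0.06 [-0.1 -0.   1.1]
0.02 [ 0.2  0.2 -0.1]
0.001 [ 0.1  0.6 -0.1]
0.002 [ 0.1  0.1 -1. ]
0.003 [0.8 0.1 1.3]
0.004 [-3.3 -0.2  5.7]
0.005 [-5.3 -1.3 11.6]
14.7167
```

```bash
python3 - <<'E'
from h import *
R0=ori(0.35,YAW)
manip.move_ptp(W([-.26,0,.27]),ori(.5,YAW))
for nm,c in [("top1","top"),("w3","wrist")]:
    p,d,k=shot(nm,c); X,u,v=load(nm); B=Bx(X)
    m=(abs(B[:,1])<.09)&(abs(B[:,1])>.02)&(B[:,2]>.15)&(B[:,0]<.09)&(B[:,0]>-.095)&(B[:,2]<.3)
    b=B[m]; print(nm,m.sum(),np.round(np.percentile(b,[5,50,95],axis=0),4).tolist(), np.polyfit(b[:,0],b[:,2],1))
    f=(abs(B[:,1])<.1)&(abs(B[:,1])>.035)&(B[:,2]>.03)&(B[:,2]<.12)&(abs(B[:,0]+.1)<.03)
    if f.sum()>50: print("front",np.median(B[f,0]),np.polyfit(B[f,1],B[f,0],1))
    for nn in ["keeper","loop_bar","lever_tip"]:
        print(nn,[(np.round(Bx(x["at"]),3).tolist(),round(x["confidence"],2)) for x in manip.look_for(c,nn)[:2]])
cv2.imwrite("pics/w3b.png",cv2.resize(p[:,:,::-1],(800,600),interpolation=cv2.INTER_CUBIC))
print(manip.current_time())
E
```

```text
top1 5474 [[-0.0862, -0.0829, 0.1675], [-0.0045, -0.0204, 0.1719], [0.0804, 0.0829, 0.1769]] [0.00540133 0.1724794 ]
front -0.09948942320158598 [ 0.00211109 -0.09962101]
keeper [([-0.008, 0.004, 0.172], 0.97)]
loop_bar []
lever_tip [([-0.163, -0.003, 0.103], 0.79)]
w3 11932 [[-0.0918, -0.0829, 0.1677], [-0.0623, 0.0201, 0.1708], [-0.0286, 0.0831, 0.1727]] [0.05596051 0.1739582 ]
front -0.09995790838294602 [ 0.00128824 -0.10002324]
keeper [([-0.074, 0.004, 0.169], 0.93)]
loop_bar [([-0.191, 0.001, 0.15], 0.75)]
lever_tip [([-0.159, 0.001, 0.1], 0.74), ([-0.277, 0.224, 0.037], 0.34)]
15.95
```

View pics/w3b.png

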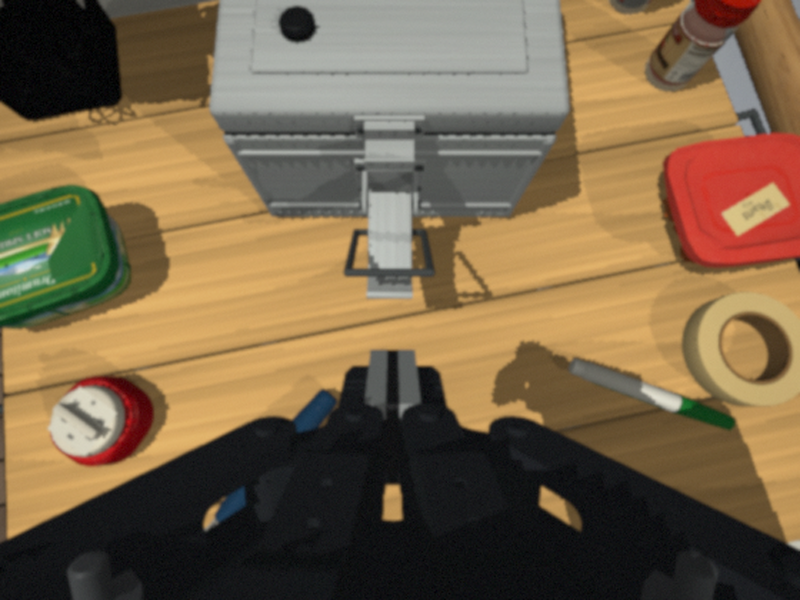

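The lid is shut and the box hasn't moved. The loop's bar is at (390,270) and the keeper at (390,125). I'll grip both loop legs from outside and carry the bar over the lip into the trough.

```bash
cat >> h.py <<'E'
from scipy.optimize import fsolve
def bar(L,a): return pin(L)+.075*np.array([-np.sin(a),0,np.cos(a)])
def solve(x,z,g): return fsolve(lambda q: 1e3*(bar(*q)[[0,2]]-[x,z]),g)
def tcp(b,tilt,ahead=.017): return W(b)+ori(tilt,YAW)[:,2]*ahead
E
python3 - <<'E'
from h import *
L,a=solve(-.1915,.148,[1.48,.67]); b=bar(L,a); print(L,a)
manip.set_gripper(1.0)
manip.move_ptp(tcp(b,a,-.06),ori(a,YAW))
manip.move_l(tcp(b,a),max_speed=.1); print("at",F())
manip.set_gripper(0.3,20); print("width",manip.current_grip_width(),manip.current_grip_force(),F())
for (l,t) in [(1.6,.55),(1.75,.35),(1.88,.15),(1.95,-.05)]:
    manip.move_l(tcp(bar(l,t),t),ori(t,YAW),max_speed=.06); print(l,t,F())
shot("w4"); shot("s4","scene"); p,d,k=shot("t4","top")
for nm in ["w4"]:
    X,u,v=load(nm);B=Bx(X)
    print(manip.current_grip_width(),[(np.round(Bx(x["at"]),3).tolist(),round(x["confidence"],2)) for x in manip.look_for("wrist","loop_bar")[:2]],bar(l,t))
print(manip.current_time())
p=cv2.imread("pics/w4.png"); cv2.imwrite("pics/w4b.png",cv2.resize(p[60:330,120:440],(800,600)[:2] and (711,600)))
E
```

```text
1.4152221660543434 0.6641577534143224
at [-0.5  0.1  0.3]
width 0.6050138020650242 20.83047118037939 [-2.1  5.2  1.1]
1.6 0.55 [ 1.3  3.7 -2.5]
1.75 0.35 [0.1 5.2 2. ]
1.88 0.15 [-0.8  5.2  1.8]
1.95 -0.05 [0.1 5.1 0.1]
0.6036770676997031 [([-0.141, -0.002, 0.173], 0.9), ([-0.149, 0.003, 0.132], 0.53)] [-0.14191869  0.          0.17451542]
20.775
```

View pics/w4b.png

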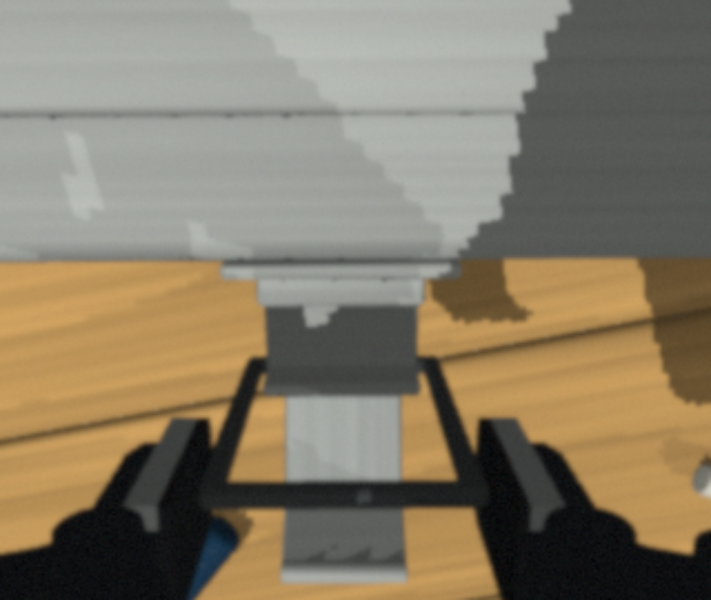

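The loop is firmly held (bar at row 495 in the crop, keeper lip at row 390), and the bar position matches the model. I'll measure the lip from depth, then carry the bar over and down.

```bash
python3 - <<'E'
from h import *
X,u,v=load("w4");B=Bx(X)
m=(abs(B[:,1])<.012)&(B[:,0]>-.135)&(B[:,0]<-.096)&(B[:,2]>.13)
for x0 in np.arange(-.134,-.096,.002):
    q=m&(abs(B[:,0]-x0)<.001)
    if q.sum()>3: print(round(x0,3),q.sum(),np.round(np.median(B[q,2]),4),end=' | ')
print()
for (l,t) in [(1.95,-.2),(1.95,-.355)]:
    tt=max(t,-.15); manip.move_l(tcp(bar(l,t),tt),ori(tt,YAW),max_speed=.06); print(bar(l,t).round(4),F())
for z in [.166,.162,.159,.157,.155,.154]:
    b=np.array([-.1205,0,z]); manip.move_l(tcp(b,-.15),max_speed=.04); f=F(); print(z,f)
    if f[2]>14: break
print(manip.current_grip_width()); shot("w5"); print(manip.current_time())
p=cv2.imread("pics/w5.png"); cv2.imwrite("pics/w5b.png",cv2.resize(p[60:330,120:440],(711,600)))
E
```

```text
-0.13 5 0.2284 | -0.128 1544 0.2315 | -0.126 5018 0.2402 | -0.124 709 0.1564 | -0.122 235 0.1522 | -0.12 375 0.1524 | -0.118 954 0.2496 | -0.116 565 0.2499 | -0.114 245 0.152 | -0.112 134 0.1522 | -0.108 166 0.164 | -0.106 303 0.164 | -0.104 263 0.1641 | -0.102 256 0.1659 | -0.1 340 0.1654 | -0.098 237 0.1671 | -0.096 155 0.1678 | 
[-0.1308  0.      0.1731] [-1.1  3.9  0.9]
[-0.1196  0.      0.1699] [-1.6  4.2  0.4]
0.166 [-0.8  4.4 -1.5]
0.162 [-0.7  4.8 -0.7]
0.159 [-0.3  4.8 -0.5]
0.157 [0.6 5.5 0.8]
0.155 [1.9 5.4 1.8]
0.154 [1.4 5.8 5.1]
0.6049086938393324
22.975
```

View pics/w5b.png

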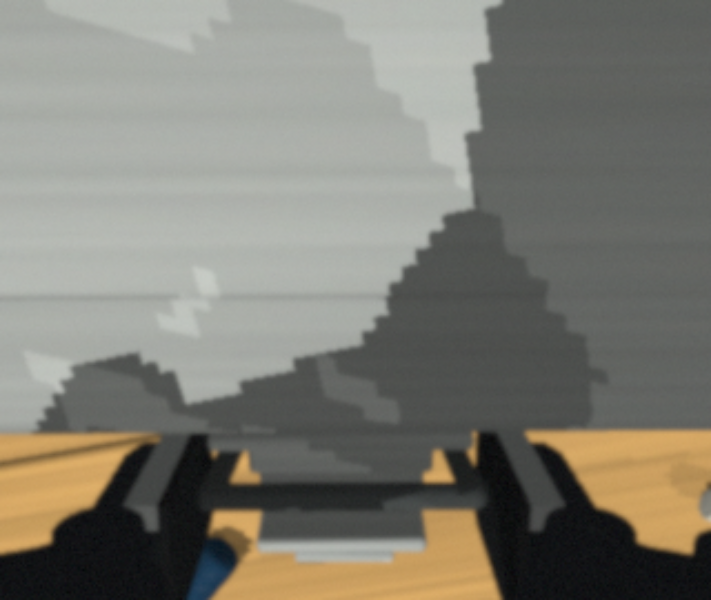

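The bar sits in the trough behind the lip (row 495, lip at row 545), and floor contact is felt. I'll release, back off, and press the lever with closed fingers along its arc.

```bash
cat >> h.py <<'E'
def press(L,r=.0509,off=.188):
    C=np.array([-.126-r*np.sin(L+off),0,.095-r*np.cos(L+off)])
    n=np.array([-np.cos(L),0,np.sin(L)])
    phi=np.clip(np.pi/2-L,.55,1.0); d=np.pi/2-L-phi
    return W(C+n*.011*np.sin(abs(d))),ori(phi,YAW),W(C+n*.05)
E
python3 - <<'E'
from h import *
L,a=solve(-.1205,.1545,[1.1,-.3]); print(L,a)
manip.set_gripper(1.0); print(F())
p=np.array(manip.current_ee_pos()); manip.move_l(p-ori(-.15,YAW)[:,2]*.06+[0,0,.02],max_speed=.15)
manip.move_ptp(W([-.26,0,.25]),ori(.55,YAW)); manip.set_gripper(0.0)
p,d,k=shot("w6"); cv2.imwrite("pics/w6b.png",cv2.resize(p[20:290,120:440,::-1],(711,600)))
X,u,v=load("w6");B=Bx(X)
m=(abs(B[:,1])<.012)&(B[:,0]>-.22)&(B[:,0]<-.102)&(B[:,2]>.03)
for x0 in np.arange(-.21,-.1,.004):
    q=m&(abs(B[:,0]-x0)<.002)
    if q.sum()>3: print(round(x0,3),np.round(np.percentile(B[q,2],[10,90]),4),end=' | ')
for n in ["loop_bar","lever_tip"]:
    print(n,[(np.round(Bx(x["at"]),3).tolist(),round(x["confidence"],2)) for x in manip.look_for("wrist",n)[:2]])
print(manip.current_time())
E
```

```text
1.0614326098350386 -0.29044069791306715
[-1.3 -0.6 -0.6]
-0.198 [0.0805 0.083 ] | -0.194 [0.0805 0.0827] | -0.19 [0.079  0.0808] | -0.186 [0.0782 0.0798] | -0.182 [0.0775 0.0791] | -0.178 [0.0765 0.078 ] | -0.174 [0.0764 0.079 ] | -0.17 [0.0786 0.0809] | -0.166 [0.0808 0.0832] | -0.162 [0.083  0.0858] | -0.158 [0.0851 0.088 ] | -0.154 [0.0875 0.09  ] | -0.15 [0.0895 0.0925] | -0.146 [0.0919 0.0949] | -0.142 [0.0942 0.0968] | -0.138 [0.0967 0.0991] | -0.134 [0.0986 0.1013] | -0.13 [0.1012 0.1044] | -0.126 [0.1042 0.1604] | -0.122 [0.1552 0.1569] | -0.118 [0.1551 0.1567] | -0.114 [0.1508 0.1524] | -0.11 [0.1512 0.1625] | -0.106 [0.0782 0.1638] | -0.102 [0.0752 0.1654] | loop_bar []
lever_tip [([-0.145, 0.005, 0.092], 0.89), ([-0.078, 0.004, 0.164], 0.69)]
25.875
```

View pics/w6b.png

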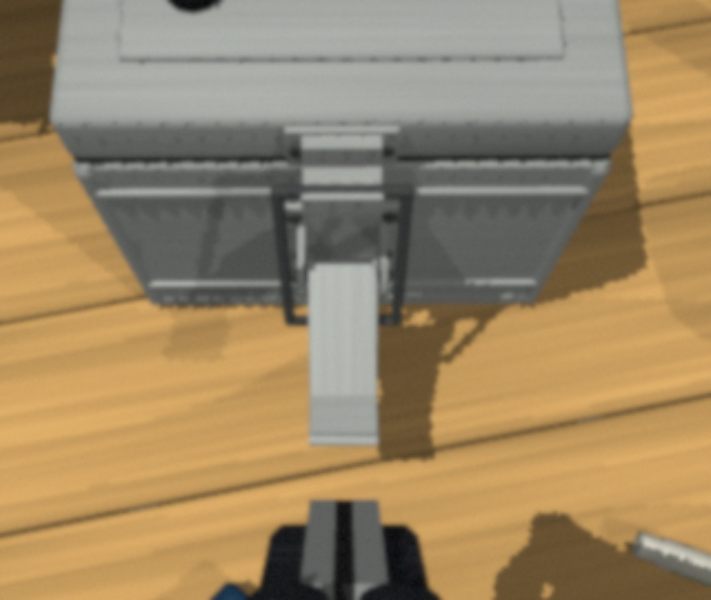

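The loop is hooked, with the bar at x ≈ -120 mm and z ≈ 154 mm in the box frame. The lever is at about 1.06. Pressing now.

```bash
python3 - <<'E'
from h import *
p,R,pre=press(1.1)
manip.move_ptp(pre,R); print("pre",F(),manip.current_time())
for L in [1.1,1.0,.9,.8,.7,.6,.5,.4,.32,.25,.18,.12,.07,.03,0.0]:
    p,R,_=press(L); manip.move_l(p,R,max_speed=.07); f=F(); print(L,f)
    if np.linalg.norm(f)>35 or (L<.2 and f[0]<-12): break
p,R,_=press(L); n=RB@np.array([-.8,0,.6])
manip.move_l(p+n*.08,max_speed=.15)
manip.move_ptp(W([-.27,0,.25]),ori(.55,YAW))
p,d,k=shot("w7"); cv2.imwrite("pics/w7b.png",cv2.resize(p[20:290,120:440,::-1],(711,600)))
X,u,v=load("w7");B=Bx(X)
f=(abs(B[:,1])<.1)&(abs(B[:,1])>.035)&(B[:,2]>.03)&(B[:,2]<.12)&(abs(B[:,0]+.1)<.03)
print("front",np.median(B[f,0]),np.polyfit(B[f,1],B[f,0],1))
m=(abs(B[:,1])<.012)&(B[:,0]>-.22)&(B[:,0]<-.102)&(B[:,2]>.01)
for z0 in np.arange(.02,.17,.006):
    q=m&(abs(B[:,2]-z0)<.003)
    if q.sum()>3: print(round(z0,3),np.round(np.percentile(B[q,0],[10,90]),4),end=' | ')
print(manip.current_time(),F())
E
```

```text
pre [ 0.3 -0.2 -0.1] 26.4917
1.1 [-0.5 -0.1 -0.6]Traceback (most recent call last):
  File "<stdin>", line 5, in <module>
bench.Unreachable: the arm cannot follow that straight line within its joint ranges
```

```bash
python3 - <<'E'
from h import *
print(np.round(manip.current_qpos(),2))
for L in [1.1,1.0,.7,.4,.2,0]:
    p,R,_=press(L)
    for t in [0.1,.3,.5,.6,.8,1.0,1.2]:
        q=manip.inverse_kinematics(p,ori(t,YAW)); print(L,t,None if q is None else np.round(q,2))
E
```

```text
[-0.1   0.3   2.2  -0.5   0.11  2.15]
1.1 0.1 [-0.12  0.39  1.91 -0.01  0.74  1.65]
1.1 0.3 [-0.11  0.33  2.04 -0.06  0.47  1.7 ]
1.1 0.5 [-0.1   0.3   2.17 -0.26  0.18  1.91]
1.1 0.6 None
1.1 0.8 [-0.08  0.34  2.34  3.39  0.34 -1.72]
1.1 1.0 [-0.07  0.44  2.42  3.3   0.72 -1.62]
1.1 1.2 [-0.06  0.61  2.47  3.28  1.13 -1.58]
1.0 0.1 [-0.12  0.4   1.91 -0.01  0.73  1.65]
1.0 0.3 [-0.11  0.34  2.04 -0.06  0.46  1.7 ]
1.0 0.5 [-0.1   0.32  2.17 -0.28  0.17  1.93]
1.0 0.6 None
1.0 0.8 [-0.09  0.36  2.33  3.38  0.36 -1.71]
1.0 1.0 [-0.07  0.46  2.42  3.3   0.74 -1.62]
1.0 1.2 [-0.06  0.63  2.46  3.28  1.15 -1.58]
0.7 0.1 [-0.12  0.43  1.9  -0.01  0.71  1.65]
0.7 0.3 [-0.12  0.38  2.03 -0.06  0.43  1.7 ]
0.7 0.5 [-0.11  0.36  2.16 -0.33  0.14  1.98]
0.7 0.6 None
0.7 0.8 [-0.09  0.41  2.32  3.35  0.39 -1.69]
0.7 1.0 [-0.08  0.51  2.4   3.29  0.77 -1.61]
0.7 1.2 [-0.07  0.67  2.44  3.28  1.17 -1.58]
0.4 0.1 [-0.13  0.46  1.88 -0.01  0.7   1.65]
0.4 0.3 [-0.12  0.41  2.01 -0.06  0.42  1.7 ]
0.4 0.5 [-0.11  0.39  2.14 -0.37  0.12  2.02]
0.4 0.6 [-0.1   0.39  2.2   3.99  0.07 -2.33]
0.4 0.8 [-0.09  0.44  2.3   3.34  0.4  -1.68]
0.4 1.0 [-0.08  0.55  2.37  3.28  0.78 -1.61]
0.4 1.2 [-0.07  0.7   2.41  3.27  1.18 -1.57]
0.2 0.1 [-0.13  0.48  1.87 -0.01  0.69  1.65]
0.2 0.3 [-0.12  0.43  2.   -0.06  0.41  1.7 ]
0.2 0.5 [-0.11  0.41  2.13 -0.38  0.12  2.02]
0.2 0.6 [-0.1   0.41  2.18  3.93  0.08 -2.28]
0.2 0.8 [-0.09  0.46  2.28  3.33  0.41 -1.67]
0.2 1.0 [-0.08  0.57  2.36  3.28  0.78 -1.61]
0.2 1.2 [-0.07  0.72  2.39  3.27  1.17 -1.57]
0 0.1 [-0.13  0.5   1.85 -0.01  0.69  1.65]
0 0.3 [-0.12  0.45  1.98 -0.06  0.41  1.7 ]
0 0.5 [-0.11  0.43  2.11 -0.37  0.12  2.02]
0 0.6 [-0.11  0.43  2.17  3.91  0.08 -2.26]
0 0.8 [-0.1   0.48  2.27  3.33  0.41 -1.67]
0 1.0 [-0.08  0.58  2.34  3.28  0.78 -1.61]
0 1.2 [-0.08  0.73  2.38  3.27  1.16 -1.58]
```

```bash
sed -i 's/np.pi\/2-L,.55,1.0)/np.pi\/2-L,.85,1.05)/' h.py; cat > go.py <<'E'
from h import *
manip.move_l(W([-.27,0,.25]),max_speed=.2)
manip.move_ptp(W([-.29,0,.26]),ori(.85,YAW))
p,R,pre=press(1.1)
manip.move_ptp(pre,R); print("pre",F(),manip.current_time())
for L in [1.1,1.0,.9,.8,.7,.6,.5,.4,.32,.25,.18,.12,.07,.03,0.0]:
    p,R,_=press(L); manip.move_l(p,R,max_speed=.07); f=F(); print(L,f)
    if np.linalg.norm(f)>35 or (L<.2 and f[0]<-12): break
n=RB@np.array([-.8,0,.6])
manip.move_l(p+n*.08,max_speed=.15)
manip.move_ptp(W([-.29,0,.25]),ori(.85,YAW))
p,d,k=shot("w7"); cv2.imwrite("pics/w7b.png",cv2.resize(p[20:290,120:440,::-1],(711,600)))
X,u,v=load("w7");B=Bx(X)
f=(abs(B[:,1])<.1)&(abs(B[:,1])>.035)&(B[:,2]>.03)&(B[:,2]<.12)&(abs(B[:,0]+.1)<.03)
print("front",np.median(B[f,0]),np.polyfit(B[f,1],B[f,0],1))
m=(abs(B[:,1])<.012)&(B[:,0]>-.22)&(B[:,0]<-.102)&(B[:,2]>.01)
for z0 in np.arange(.02,.17,.006):
    q=m&(abs(B[:,2]-z0)<.003)
    if q.sum()>3: print(round(z0,3),np.round(np.percentile(B[q,0],[10,90]),4),end=' | ')
print(manip.current_time(),F())
E
python3 go.py
```

```text
pre [-0.8  0.6 -0.2] 32.3917
1.1 [ 0.7 -0.7  0.2]
1.0 [2.1 0.7 1.4]
0.9 [2.1 0.3 2.6]
0.8 [1.6 0.1 3.4]
0.7 [ 1.3 -0.3  3.6]
0.6 [ 1.4 -0.2  7.2]
0.5 [ 0.4 -0.1  5.1]
0.4 [-0.   0.   1.2]
0.32 [-0.3  0.1  0.5]
0.25 [0.4 0.3 0.5]
0.18 [-0.3 -0.4  1.1]
0.12 [-0.7 -0.4 -0.5]
0.07 [-0.7  0.5  0.6]
0.03 [-0.5  0.3 -0.5]
0.0 [-0.3 -0.3 -0.5]
front -0.1000417407892231 [-0.00613158 -0.1000923 ]
0.026 [-0.1508 -0.1473] | 0.032 [-0.1479 -0.1424] | 0.038 [-0.1418 -0.1366] | 0.044 [-0.1365 -0.1345] | 0.05 [-0.1355 -0.1342] | 0.056 [-0.1355 -0.1344] | 0.062 [-0.1356 -0.1346] | 0.068 [-0.1356 -0.1345] | 0.074 [-0.1353 -0.1036] | 0.08 [-0.1353 -0.1036] | 0.086 [-0.1353 -0.1037] | 0.092 [-0.1352 -0.1035] | 0.098 [-0.135  -0.1039] | 0.104 [-0.133  -0.1035] | 0.11 [-0.1048 -0.1033] | 0.116 [-0.1039 -0.1023] | 0.146 [-0.1277 -0.1095] | 0.152 [-0.128  -0.1083] | 0.158 [-0.1278 -0.1051] | 0.164 [-0.1078 -0.1022] | 40.775 [ 0.9  0.1 -0.8]
```

View pics/w7b.png

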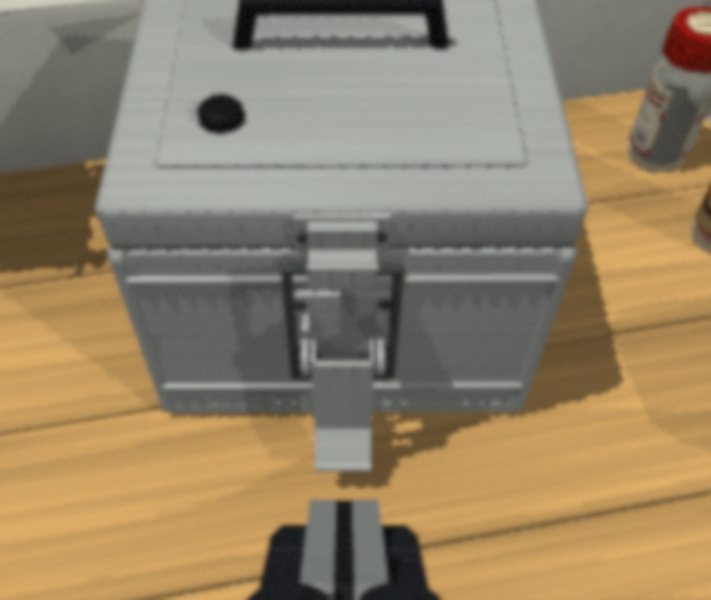

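The latch plate is vertical at x = -135 mm (lever 0), the loop legs run up into the keeper at (345,265), and the lever snapped over by itself after a force peak of about 7 N. The box is in place and the robot is clear.

```bash
python3 - <<'E'
from h import *
for nm in ["w6","w7"]:
    X,u,v=load(nm);B=Bx(X); m=(abs(B[:,1])<.08)&(abs(B[:,1])>.03)&(B[:,0]>-.095)&(B[:,0]<-.07)&(B[:,2]>.15); print(nm,np.median(B[m,2]))
print(manip.sign_off(),manip.current_time())
E
```

```text
w6 0.16830640679005276
w7 0.16589448025137632
the job is handed in; nothing more can be done
the job is handed in; nothing more can be done
```

The lid is shut, the loop is hooked over the keeper, and the lever has snapped flat, drawing the lid's front about 2.4 mm down onto its seal; the carrier's front face hadn't shifted at the last check, and I handed the job in at about 41 s.

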